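Carry a roller bottle on its tray to the light box

TASK

The culture bottle lies on its side on the carrying tray and rolls freely along it at the slightest tilt or push. Lift the tray by its handle, carry it over and stand it down gently on the light box, centred and square, with the bottle lying still in the middle of the tray above the lit strip; then let go. The gel film in the bottle must not be jolted: steer the bottle only by how you move and tilt the tray, never let it run against the tray's end walls, do not touch it with the gripper, and leave the other things on the bench alone.

Things in the scene. Friction and masses are not known exactly. Their poses are not given: they have to be found in the camera images.
- tray: Carrying tray with clear flat floor 4 thick and white walls, 170 wide (its x), 310 long (its y), about 0.5 kg, balanced; starts on the bench. Origin: centre of its underside, z up. A bail handle stands over the middle: steel uprights outside the side rails at y = 0, a level white bar between them. Pinched at the bar, the tray follows the gripper's tilt.
- tray_grip (a point): Middle of the tray's grip bar, 135 above the underside over the origin; axes as the tray. The straight bar runs along the tray's x, 170 long, 16 thick (in y), 26 high (122 to 148 above the underside), flat sides, free below and above: pinch it here from above across its 16 mm. The bottle passes under it (its top is 60 above the tray's underside).
- tray_end (a point): Inner face of the tray's end wall on its +y side, at the height of the bottle's axis: x 0, y 150, z 32 in the tray. The other end wall stands at y = -150. End walls rise to 48 above the underside; side rails, inner faces at x = +-76, to 40, each with a groove for the bottle's end pins.
- bottle (a joint): How far the bottle's axis lies from the tray's middle, along the tray's y (m): 0 in the middle, positive towards the tray's +y end; at +-0.122 it meets an end wall. Starts off-centre, at rest. Steel pins at the bottle's ends run in the rails' grooves, so it stays square and on the tray but rolls freely.
- bottle_mid (a point): Middle of the bottle, on its axis, 32 above the tray's underside. Glass, dark blue cap, 56 in diameter, 137 long, about 0.2 kg (+-30 %). It rolls like a solid cylinder: acceleration relative to the tray = -2/3 (g sin(tilt) + tray acceleration), along the tray's y, tilt positive with the +y end higher: a tray moved level by d leaves it 2/3 d behind. Rolling friction: like a slope of 0.002 rad.
- lightbox: White viewing light box fixed on the bench, 220 deep (its x) by 390 long (its y) by 40 high, flat level top without lips, with a bright strip 70 wide (in y) across its middle. Origin: centre of its underside; top 40 above. The tray belongs on top, centred, the tray's y along the box's y.
- tube_rack: Orange test-tube rack 105 x 200 x 56 with capped tubes up to 92 high, on the far side of the bench; to be left alone. Origin: centre of its underside.
- reagent_bottle: Upright bottle with dark blue cap, 56 in diameter, 105 high, far side of the bench; to be left alone. Origin: centre of its underside.
- petri_dishes: Stack of two white dishes, 90 in diameter, 28 high, far side of the bench; to be left alone. Origin: centre of its underside.

How it is judged:
On the way, in this order (a step that is already met when the one before it is completed fails the run):
1. the tray is lifted clear of the bench (height (world z) of tray above 0.055 m), for 0.3 s.
2. the tray stands on the middle of the light box and the bottle stays still in the middle of the tray for a second (contact force between tray and lightbox above 2 N and height (world z) of tray below 0.05 m and horizontal distance between tray and lightbox below 0.03 m and value of joint bottle between -0.03 and 0.03 m and velocity of joint bottle between -0.02 and 0.02 m/s), for 1 s.
At the end, for the whole second after the job is handed in: The tray stands flat on the light box, its centre within 30 mm of the box's centre and turned less than 0.15 rad from it; the bottle lies within 30 mm of the tray's middle and within 35 mm of the middle of the lit strip, rolling slower than 0.02 m/s; nothing is held (height (world z) of tray between 0.034 and 0.046 m and angle between tray's own z axis and vertical below 0.05 rad and horizontal distance between tray and lightbox below 0.03 m and angle between the y axis of tray and the y axis of lightbox, either way round below 0.15 rad and value of joint bottle between -0.03 and 0.03 m and velocity of joint bottle between -0.02 and 0.02 m/s and y of bottle_mid in the frame of lightbox between -0.035 and 0.035 m and linear speed of tray below 0.02 m/s); the robot touches nothing.
It fails at once if the bottle runs against an end wall of the tray (closer than 3 mm) (value of joint bottle above 0.119 m or value of joint bottle below -0.119 m).
It fails at once if the gripper or arm touches the bottle (contact force between bottle and the fingers above 0.2 N or contact force between bottle and the arm above 0.2 N).
It fails at once if the tray is dropped or slammed onto the light box (it arrives faster than 0.25 m/s) (horizontal distance between tray and lightbox below 0.15 m and height (world z) of tray below 0.052 m and linear speed of tray above 0.25 m/s).
It fails at once if another thing on the bench is disturbed (distance of any of tube_rack, reagent_bottle, petri_dishes from where it was at the start of the episode above 0.015 m).
It also fails if it takes over 64 s, if anything falls off the work surface, if the arm or the gripper's body presses on something with over 40 N, if the wrist force passes 120 N, or if a joint passes its speed limit or range.

ROBOT

A 6-joint arm with a two-finger parallel gripper is mounted at the origin on the work surface. World frame = base frame: x ahead of the robot, y to its left, z up, the work surface at z = 0. Lengths are in m, angles in rad, forces in N, time in s.
With the tool pointing down it reaches from about 0.25 to 0.775 m from the base axis. Payload 4 kg.
Tool frame: the origin (TCP) lies midway between the tips of the shut fingers; the grasp point (between the pads) lies 19 mm behind it; z points along the fingers, y is the line along which they close (so a half turn about z gives the same grasp; the last joint's range is limited). The gripper opens to 94 mm and grips with 3 to 60 N. Pads are 16 mm wide; open, the fingers measure 119 mm over their backs; the gripper's body (75 mm by 177 mm) begins 78 mm behind the grasp point.
Start: joints at [1.027, 0.087, 1.371, -0, 1.684, -0.103], TCP at [0.235, 0.497, 0.206] pointing down, gripper open.
Joint ranges: [-3.1, 3.1], [-0.76, 2.03], [0.27, 2.55], [-1.08, 4.22], [0.17, 2.65], [-2.57, 2.57]. Speed limits (rad/s): [2.79, 2.79, 3.14, 3.14, 3.14, 3.14].

INTERFACE

Orientations are given as [roll, pitch, yaw] about the fixed x, y, z axes, in that order (R = Rz(yaw) Ry(pitch) Rx(roll)).
In Python, from bench import robot gives the robot as it stands. The module is installed in compiled form; this text tells all that it offers.
- The arm moves only by the tool arm_command, never from a script. Its argument "targets" is a list of rows, each a list of 4 numbers: the shift along the world's x, y, z as a fraction of full scale, then the turn about the world's z as a fraction of full scale. A call has 1 to 8 rows; each row is the pose to reach, as a shift and turn from the pose commanded when the call began; what a row does not reach only later rows make up. Full scale, the value 1, is 0.5 m for a shift and 120 degrees for a turn. A row lasts 1/12 s, in which the tool goes at most 41.7 mm and 7.16 degrees, less where a joint would pass 70% of its speed; a pose out of reach is approached as far as the arm can. A call with a number of a shift or a turn outside -1 to 1 is refused whole. A call with a gripper value outside its range is refused whole. "claw" is the closure, from 0 (fully open) to 1 (shut), set as the call begins (left out, the last holds). The fingers move at their own pace and stop on an object; the grip force is fixed at half the most. Time passes only in rows, so rows that repeat a pose let the fingers close. It gives the time, the measured TCP pose, the force, the opening and the grip force at its end, in the units of the state.
- robot.get_obs(): the state, without advancing time (a new reading comes with each control period).
- robot.snapshot(name): name is "scene" or "side" or "wrist"; returns the picture (384x512x3 uint8, red, green, blue); there is no depth.
- robot.camera_info(name): a dict with "vfov" (degrees; the focal length in pixels is half the picture's height over the tangent of half this angle, whatever the lens; pixels are square), "cx", "cy" (the principal point, pixels), "extrinsics" (4x4, takes a point from camera to world coordinates); the wrist camera has in their place "T_tool_cam" (4x4, takes a point from camera to tool coordinates, whose origin is the TCP and whose axes are the flange's). Camera axes: x right, y up, looking along -z (the intrinsics and any distortion apply to the point x, -y, -z); pixel columns grow to the right and rows downward; lengths in m; the calibration is good to about 2 mm. The wrist camera is an equidistant fisheye: a pixel r from the principal point sees the ray r / f radians off the axis. A picture is of the moment at which its call begins: read the wrist's pose just before it. camera_info takes no time and is no camera call.
- robot.close_job(): hands the job in; it is judged then, once.
The state is a dict: "time": time; "joint_positions": joint angles; "qvel": joint speeds; "joint_torque": joint torques, N m; "tool_pos": TCP position; "ee_rot": TCP orientation; "wrist_force": force on the tool from outside, world axes, zero at the start; "wrist_torque": the same for the moment, N m; "width": finger opening in m; "finger_force": force on a finger pad.
Only numpy, scipy, OpenCV 4.12 (cv2) and the standard library are available. Lean on these libraries where they do the work, as an engineer would, in place of code of your own. Each camera call takes 0.05 s, during which the arm holds its last target. There are 200 camera calls.

## Working session

There is one attempt and no reset: what is moved stays moved. The work goes in short steps, Python scripts to look and compute and a tool call to move; the robot and the scene stay as the last step left them, time stands still between calls to the robot, and variables do not carry over. Pictures are saved under pics/ and viewed, at most 10 in all, crops included, and the job is handed in when it is done.

Besides the shell and the picture viewer there is one more tool, called after ">>>" in YAML: its name, and indented under it one key for each argument. arm_command: Moves the arm, as the interface text tells. Shift numbers are shares of 0.5 m and turn numbers shares of 120 degrees, none past 1 either way. Its arguments: {"type":"object","properties":{"targets":{"type":"array"},"claw":{"type":"number"}},"required":["targets"]}

```bash
mkdir -p pics; python3 - <<'E'
from bench import robot
import cv2,numpy as np
o=robot.get_obs();print({k:np.round(v,3).tolist() for k,v in o.items()})
for n in("scene","side","wrist"):
    i=robot.camera_info(n);print(n,{k:np.round(v,4).tolist() for k,v in i.items()})
    cv2.imwrite(f"pics/{n}0.png",robot.snapshot(n)[:,:,::-1])
a=cv2.imread("pics/scene0.png");b=cv2.imread("pics/side0.png")
E
```

```text
{'time': 0.0, 'joint_positions': [1.027, 0.088, 1.372, 0.0, 1.684, -0.103], 'qvel': [-0.002, 0.001, -0.001, 0.001, 0.003, 0.001], 'joint_torque': [0.001, -34.018, -30.243, 0.072, 0.033, -0.0], 'tool_pos': [0.234, 0.497, 0.204], 'ee_rot': [-3.139, -0.0, 2.701], 'wrist_force': [0.526, 0.414, -0.492], 'wrist_torque': [-0.004, -0.005, 0.043], 'finger_force': 0.0, 'width': 0.094}
scene {'vfov': 55.4374, 'cx': 252.3632, 'cy': 193.0749, 'extrinsics': [[-0.8449, -0.4464, 0.2946, 0.9229], [0.5347, -0.7204, 0.4417, 0.4822], [0.0151, 0.5307, 0.8474, 0.9284], [0.0, 0.0, 0.0, 1.0]]}
side {'vfov': 50.0019, 'cx': 256.1694, 'cy': 188.3511, 'extrinsics': [[0.8513, 0.3891, -0.3521, 0.2895], [-0.5245, 0.6085, -0.5955, -0.5393], [-0.0175, 0.6916, 0.7221, 0.8178], [0.0, 0.0, 0.0, 1.0]]}
wrist {'vfov': 65.7065, 'cx': 250.7882, 'cy': 188.6627, 'T_tool_cam': [[-0.0016, 0.9592, 0.2828, 0.0827], [1.0, 0.0017, -0.0003, -0.0012], [-0.0008, 0.2828, -0.9592, -0.1797], [0.0, 0.0, 0.0, 1.0]]}
```

View pics/scene0.png

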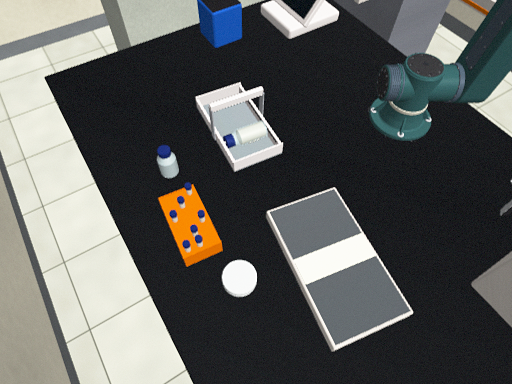

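View pics/side0.png

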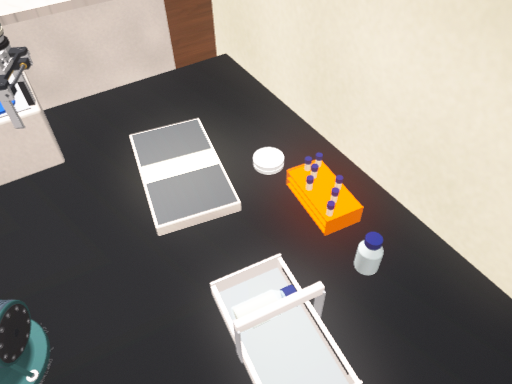

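View pics/wrist0.png

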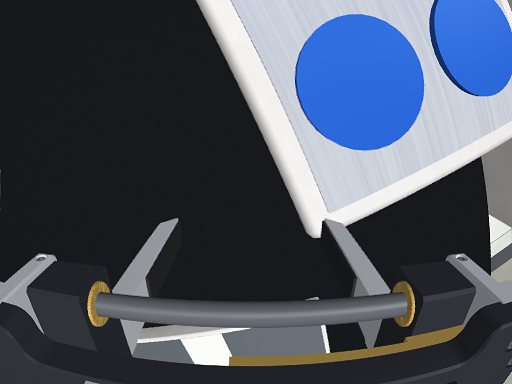

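The scene view shows the tray around (240,125) with its bar from (211,105) to (263,92), the bottle near (247,133), and the light box with corners (335,188), (412,312), (335,348), (267,212). In the side view the box is around (182,172), and the tray is at the bottom with its bar from (240,318) to (323,292). The wrist view shows only an unrelated blue-disc rack. I'll enlarge the tray in both views and measure the box.

```bash
cat > h.py <<'E'
from bench import robot
import cv2,numpy as np
def ray(n,p,T=None):
    i=robot.camera_info(n);p=np.atleast_2d(np.array(p,float));f=192/np.tan(np.radians(i['vfov']/2))
    x=(p[:,0]-i['cx']);y=(p[:,1]-i['cy'])
    if n=='wrist':
        r=np.hypot(x,y)+1e-9;t=r/f;d=np.c_[x/r*np.sin(t),-y/r*np.sin(t),-np.cos(t)];E=T@i['T_tool_cam']
    else: d=np.c_[x/f,-y/f,-np.ones(len(p))];E=i['extrinsics']
    E=np.array(E);d=d@E[:3,:3].T
    return E[:3,3],d/np.linalg.norm(d,axis=1)[:,None]
def plane(n,p,z,T=None):
    c,d=ray(n,p,T);return c+d*((z-c[2])/d[:,2])[:,None]
def tri(*rs):
    A=0;b=0
    for c,d in rs:
        M=np.eye(3)-np.outer(d[0],d[0]);A=A+M;b=b+M@c
    x=np.linalg.solve(A,b)
    return x,[float(np.linalg.norm(np.cross(x-c,d[0]))) for c,d in rs]
def toolT():
    from scipy.spatial.transform import Rotation as R
    o=robot.get_obs();T=np.eye(4);T[:3,:3]=R.from_euler('xyz',o['ee_rot']).as_matrix();T[:3,3]=o['tool_pos'];return T
E
python3 - <<'E'
from h import *
S={'scene':(255,170,420,355),'side':(120,115,245,235)}
cs={}
for n,(x0,y0,x1,y1) in S.items():
    im=cv2.imread(f'pics/{n}0.png');g=im.max(2)
    m=np.zeros_like(g);m[y0:y1,x0:x1]=(g[y0:y1,x0:x1]>45)*255
    m=cv2.morphologyEx(m,cv2.MORPH_OPEN,np.ones((3,3)))
    gm=cv2.morphologyEx(((m>0)&(g<150)).astype(np.uint8),cv2.MORPH_OPEN,np.ones((3,3)))
    k,l,st,ce=cv2.connectedComponentsWithStats(gm);idx=np.argsort(-st[1:,4])[:2]+1
    pts=[]
    for j in idx:
        c=max(cv2.findContours((l==j).astype(np.uint8),0,1)[0],key=cv2.contourArea)[:,0]
        pts.append(c); 
        r=cv2.minAreaRect((plane(n,c,.04)[:,:2]*1000).astype(np.float32)); print(n,st[j],r)
    a=np.vstack(pts);r=cv2.minAreaRect((plane(n,a,.04)[:,:2]*1000).astype(np.float32));print(n,'both',r)
    # image centre of both panels by diagonals of the hull quad
    h=cv2.convexHull(a);q=cv2.approxPolyDP(h,12,True)[:,0].astype(float);print(q.tolist())
    l1=np.cross([*q[0],1],[*q[2],1]);l2=np.cross([*q[1],1],[*q[3],1]);p=np.cross(l1,l2);cs[n]=p[:2]/p[2]
print(cs,tri(*[ray(n,cs[n]) for n in cs]))
a=cv2.imread('pics/scene0.png')[75:175,190:290];b=cv2.imread('pics/side0.png')[250:384,200:360]
a=cv2.resize(a,(400,400),interpolation=2);b=cv2.resize(b,None,fx=2.5,fy=2.5,interpolation=2)[:335]
b=cv2.copyMakeBorder(b,0,65,0,0,0);cv2.imwrite('pics/crop.png',np.hstack([a,b[:, :400]]))
E
```

```text
scene [ 307  257  102   87 5145] ((558.181884765625, 407.7453918457031), (150.7190704345703, 204.36892700195312), 80.02164459228516)
scene [ 271  190   89   68 3582] ((519.3355712890625, 187.58389282226562), (148.55101013183594, 203.4525909423828), 80.06660461425781)
scene both ((538.9537353515625, 298.1714782714844), (373.1795959472656, 204.34088134765625), 80.06687927246094)
[[408.0, 311.0], [335.0, 343.0], [271.0, 212.0], [334.0, 190.0]]
side [ 120  115  125  120 6551] ((519.4354858398438, 300.92816162109375), (488.1041259765625, 395.1120910644531), 59.53453826904297)
side both ((519.4354858398438, 300.92816162109375), (488.1041259765625, 395.1120910644531), 59.53453826904297)
[[244.0, 115.0], [244.0, 234.0], [120.0, 234.0], [120.0, 115.0]]
{'scene': array([334.44343783, 257.84598792]), 'side': array([182. , 174.5])} (array([0.53130266, 0.28996786, 0.00998292]), [0.005503201123184684, 0.005503201123184764])
```

View pics/crop.png

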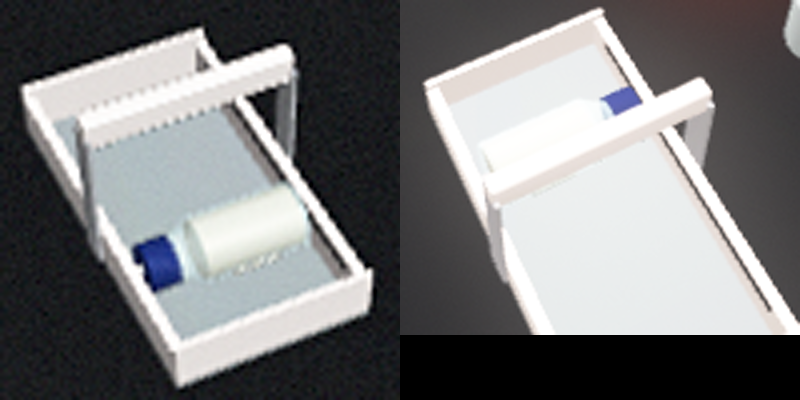

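The crop shows, in the scene view (left), rim corners (23,88), (203,32), (372,270), (180,350), the bar's top face from (80,118) to (290,50), and the bottle between the bar and the near end, cap on the left. In the side view (right), rim corners are at (428,85) and (603,13), and the bar runs from (489,190) to (709,92).

```bash
python3 - <<'E'
from h import *
s=lambda p:(np.array(p,float)+.5)/4-.5+[190,75]
d=lambda p:(np.array(p,float)-[400,0]+.5)/2.5-.5+[200,250]
C=[s(p) for p in[(23,88),(203,32),(372,270),(180,350)]]
q=plane('scene',C,.048);print('rim',q.round(3).tolist(),q.mean(0).round(4),np.linalg.norm(q-np.roll(q,-1,0),axis=1).round(3))
for v in(q[2]-q[1],q[3]-q[0]):print('long axis',np.degrees(np.arctan2(v[1],v[0])))
for v in(q[1]-q[0],q[2]-q[3]):print('short',np.degrees(np.arctan2(v[1],v[0])))
print('tri corners',[tri(ray('scene',s(a)),ray('side',d(b))) for a,b in[((372,270),(428,85)),((180,350),(603,13))]])
bs=[tri(ray('scene',s(a)),ray('side',d(b))) for a,b in[((82,119),(708,92)),((291,51),(489,190))]]
print('bar ends',bs); m=(bs[0][0]+bs[1][0])/2;v=bs[1][0]-bs[0][0];print(m,np.linalg.norm(v),np.degrees(np.arctan2(v[1],v[0])))
# bottle: cap + far end axis at z .032
b=plane('scene',[s((137,262)),s((305,215))],.032);print('bottle',b)
im=cv2.imread('pics/side0.png').max(2);m=np.zeros_like(im);m[115:235,120:245]=im[115:235,120:245]>80
for lo in (70,90,110):
  m=np.zeros_like(im);m[115:235,120:245]=im[115:235,120:245]>lo
  c=max(cv2.findContours(m,0,1)[0],key=cv2.contourArea)
  print(lo,cv2.contourArea(c),cv2.approxPolyDP(cv2.convexHull(c),5,True)[:,0].tolist())
g=np.zeros_like(im);g[115:235,120:245]=(im[115:235,120:245]>180);k,l,st,ce=cv2.connectedComponentsWithStats(g);print(st,ce)
print(im[175,110:250:5], im[150,110:250:5],im[140:215:5,182])
E
```

```text
rim [[0.575, -0.405, 0.048], [0.408, -0.385, 0.048], [0.436, -0.085, 0.048], [0.603, -0.097, 0.048]] [ 0.5057 -0.2431  0.048 ] [0.168 0.301 0.168 0.309]
long axis 84.67045200547328
long axis 84.65970084265608
short 173.03150357785037
short 175.95168668626056
tri corners [(array([ 0.43594688, -0.08830662,  0.04462538]), [0.001700817022772806, 0.0017008170227728267]), (array([ 0.60347116, -0.10403382,  0.04049781]), [0.0032805706537921554, 0.0032805706537921936])]
bar ends [(array([ 0.59030877, -0.26046821,  0.14087956]), [0.0015661630427183614, 0.0015661630427184344]), (array([ 0.41603433, -0.2403573 ,  0.14033472]), [0.0010928636465114565, 0.001092863646511441])]
[ 0.50317155 -0.25041276  0.14060714] 0.17543182942722604 173.41730305199087
bottle [[ 0.58204778 -0.20051935  0.032     ]
 [ 0.44082269 -0.17197851  0.032     ]]
70 10465.0 [[244, 134], [241, 210], [157, 234], [130, 185], [128, 135], [196, 117]]
90 8435.0 [[198, 117], [241, 210], [157, 234], [129, 134]]
110 8376.5 [[198, 117], [241, 209], [157, 234], [129, 134]]
[[     0      0    512    384 193569]
 [   129    118    112    117   3039]] [[256.62485212 191.65029008]
 [183.85258309 181.92727871]]
[ 59  61  64  69  71  75 223 255 255 255 255 255 255 254 170 169 168 168
 167 165 163 163 162 253  85  82  80  81] [ 58  59  61  64  69 255 165 163 163 164 165 165 165 165 165 166 165 164
 189 255 255 139  85  83  81  79  80  79] [162 164 165 205 255 255 255 170 168 168 168 167 165 165 164]
```

Box centre is about (0.539, 0.298) with its y axis at 80°. Bar centre is about (0.504, -0.248) with the tray's y axis near 84.5°, and the bottle sits about +60 mm along it. The moves can't tilt the tray, so I'll carry it sideways, along the tray's own x, and use tray-y displacement only to centre the bottle.

>>> arm_command:
  targets:
    - [0.18, -0.5, 0.08, 0.16]
    - [0.18, -0.5, 0.08, 0.16]
    - [0.18, -0.5, 0.08, 0.16]
    - [0.18, -0.5, 0.08, 0.16]
    - [0.18, -0.5, 0.08, 0.16]
    - [0.18, -0.5, 0.08, 0.16]
    - [0.18, -0.5, 0.08, 0.16]
  claw: 0

```text
time: 0.73
tool_pos: [0.3255, 0.2442, 0.2463]
ee_rot: [-3.141, 0.002, 3.033]
wrist_force: [-0.1, -0.0, -0.1]
width: 0.094
finger_force: 0.0
```

>>> arm_command:
  targets:
    - [0.18, -0.5, 0, 0]
    - [0.18, -0.5, 0, 0]
    - [0.18, -0.5, 0, 0]
    - [0.18, -0.5, 0, 0]
    - [0.18, -0.5, 0, 0]
    - [0.18, -0.5, 0, 0]
    - [0.18, -0.5, 0, 0]

```text
time: 1.32
tool_pos: [0.4153, -0.007, 0.2449]
ee_rot: [-3.14, -0.0, 3.031]
wrist_force: [0.2, 0.4, -0.7]
width: 0.0937
finger_force: 0.0
```

>>> arm_command:
  targets:
    - [0.18, -0.49, 0.06, 0]
    - [0.18, -0.49, 0.06, 0]
    - [0.18, -0.49, 0.06, 0]
    - [0.18, -0.49, 0.06, 0]
    - [0.18, -0.49, 0.06, 0]
    - [0.18, -0.49, 0.06, 0]
    - [0.18, -0.49, 0.06, 0]
    - [0.18, -0.49, 0.06, 0]

```text
time: 1.98
tool_pos: [0.5049, -0.2509, 0.2738]
ee_rot: [3.141, -0.002, 3.032]
wrist_force: [-0.6, 0.4, -0.3]
width: 0.0939
finger_force: 0.0
```

```bash
python3 - <<'E'
from h import *
o=robot.get_obs();print(o['time'],np.round(o['tool_pos'],4),np.round(o['ee_rot'],4),np.round(o['joint_positions'],3),o['wrist_force'])
np.save('T1',toolT());cv2.imwrite('pics/w1.png',robot.snapshot('wrist')[:,:,::-1])
E
```

```text
1.9833 [ 0.5049 -0.2509  0.2738] [ 3.1411e+00 -2.2000e-03  3.0316e+00] [-5.610e-01  1.170e-01  1.204e+00 -1.000e-03  1.823e+00 -2.022e+00] [-0.57476041  0.43775575 -0.27394107]
```

View pics/w1.png

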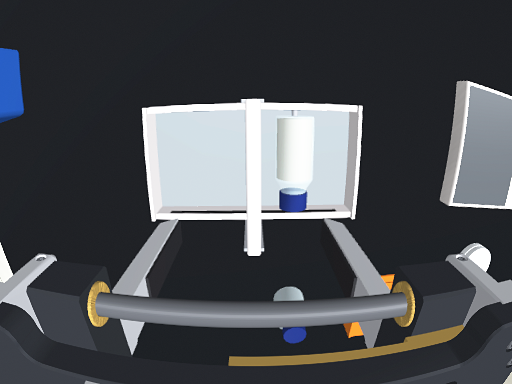

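The wrist view shows the bar vertical in the middle, columns 244–262 and rows 100–255. The bottle's axis is at column ~294, between the bar and the end wall at column ~355. Now I'll measure the bar and bottle from it.

```bash
cat >> h.py <<'E'
def barbottle(im,T,ug=None,zt=0.148,zb=0.032):
    """bar mid & its y-axis angle, bottle axis offset from bar; im RGB wrist picture; zt bar-top height"""
    g=im.min(2).astype(int);L=[];Rr=[]
    for r in (*range(112,150,2),*range(224,250,2)):
        w=np.where(g[r,225:275]>(215 if r<200 else 150))[0]
        if len(w)>8: L.append((225+w[0]-.5,r));Rr.append((225+w[-1]+.5,r))
    l=plane('wrist',L,zt,T)[:,:2];r_=plane('wrist',Rr,zt,T)[:,:2]
    v,_,x,y=[a[0] for a in (lambda q:np.split(q,4))(cv2.fitLine((np.vstack([l,r_])).astype(np.float32),2,0,.01,.01)[:,0])] if 0 else (None,)*4
    c=(l+r_)/2;f=cv2.fitLine(c.astype(np.float32),2,0,.001,.001)[:,0]
    return c,f,np.linalg.norm(l-r_,axis=1)
def bluecap(im,lo=(0,0,60)):
    m=((im[:,:,2].astype(int)-im[:,:,0]>50)&(im[:,:,2]<200)).astype(np.uint8);m[230:]=0;m[:60]=0
    k,l,st,ce=cv2.connectedComponentsWithStats(m);j=1+np.argmax(st[1:,4]);return st[j],ce[j]
E
python3 - <<'E'
from h import *
im=cv2.imread('pics/w1.png')[:,:,::-1];T=np.load('T1.npy')
c,f,w=barbottle(im,T);print(f,np.degrees(np.arctan2(f[1],f[0])),w.round(4))
e=plane('wrist',[(253,100),(254,255)],.148,T);print('bar ends',e,e.mean(0))
st,ce=bluecap(im);print(st,ce)
cap=plane('wrist',[ce,(294.5,118)],.032,T);print('bottle',cap, cap.mean(0))
# rail outer ends rim z .048
q=plane('wrist',[(144,108),(361,106),(355,218),(150,220)],.048,T);print(q.round(3).tolist(),q.mean(0))
for a,b in((0,1),(3,2)):v=q[b]-q[a];print(np.degrees(np.arctan2(v[1],v[0])),np.linalg.norm(v))
# two-view height of bar end near the cap: scene vs wrist
s=lambda p:(np.array(p,float)+.5)/4-.5+[190,75]
print(tri(ray('scene',s((82,119))),ray('wrist',(254,254),T)),tri(ray('scene',s((291,51))),ray('wrist',(253,101),T)))
E
```

```text
[ 0.9944776  -0.10494899  0.49752635 -0.24798557] -6.024227 [0.0153 0.0153 0.0163 0.0163 0.0163 0.0163 0.0164 0.0164 0.0164 0.0164
 0.0164 0.0164 0.0165 0.0165 0.0165 0.0165 0.0165 0.0166 0.0166 0.0179
 0.0179 0.0179 0.0169 0.0169 0.017  0.017  0.0171 0.0171 0.0172 0.0172
 0.0173 0.0231]
bar ends [[ 0.4187733  -0.23996179  0.148     ]
 [ 0.59210832 -0.25785729  0.148     ]] [ 0.50544081 -0.24890954  0.148     ]
[   0   60   24   63 1226] [ 9.95187602 90.24877651]
bottle [[ 0.31556357 -0.66286426  0.032     ]
 [ 0.44855134 -0.18313812  0.032     ]] [ 0.38205745 -0.42300119  0.032     ]
[[0.406, -0.392, 0.048], [0.437, -0.088, 0.048], [0.605, -0.102, 0.048], [0.573, -0.415, 0.048]] [ 0.5055036  -0.24915246  0.048     ]
84.20873179254184 0.30552080006632487
84.16784745260583 0.31453694130738613
(array([ 0.59140838, -0.25696228,  0.14489391]), [0.001286722369441976, 0.0012867223694420851]) (array([ 0.41812441, -0.23891181,  0.14255553]), [0.0019664290454661296, 0.0019664290454662822])
```

The bar is at (0.5055, -0.249) with top near 0.145, tray y axis at 84.1° and bottle offset about +0.060. The tool is already aligned, so I'll descend and close.

>>> arm_command:
  targets:
    - [0, 0, -0.08, 0]
    - [0, 0, -0.16, 0]
    - [0, 0, -0.22, 0]
    - [0, 0, -0.26, 0]
    - [0, 0, -0.29, 0]
    - [0, 0, -0.31, 0]
    - [0, 0, -0.32, 0]
    - [0, 0, -0.32, 0]

```text
time: 2.7
tool_pos: [0.5042, -0.2463, 0.1148]
ee_rot: [3.141, -0.001, 3.037]
wrist_force: [0.1, 0.2, 0.1]
width: 0.094
finger_force: 0.0
```

>>> arm_command:
  targets:
    - [0, 0, 0, 0]
    - [0, 0, 0, 0]
    - [0, 0, 0, 0]
    - [0, 0, 0, 0]
    - [0, 0, 0, 0]
    - [0, 0, 0, 0]
    - [0, 0, 0, 0]
    - [0, 0, 0, 0]
  claw: 1

```text
time: 3.37
tool_pos: [0.5047, -0.2476, 0.1155]
ee_rot: [3.141, -0.0, 3.036]
wrist_force: [0.5, 0.3, -0.8]
width: 0.0443
finger_force: 0.0
```

```bash
python3 - <<'E'
from h import *
for k in range(3):
    o=robot.get_obs();print(o['time'],np.round(o['tool_pos'],4),np.round(o['ee_rot'],4),o['width'],o['finger_force'],np.round(o['wrist_force'],1))
    im=robot.snapshot('wrist')
cv2.imwrite('pics/w2.png',im[:,:,::-1])
E
```

```text
3.3667 [ 0.5047 -0.2476  0.1155] [ 3.1415 -0.      3.0358] 0.04428891737212053 0.0 [ 0.5  0.3 -0.8]
3.4167 [ 0.5047 -0.2476  0.1155] [ 3.1415e+00 -1.0000e-04  3.0359e+00] 0.04010435304746219 0.0 [-0.3  0.3  0. ]
3.4667 [ 0.5047 -0.2476  0.1155] [ 3.1415 -0.      3.0358] 0.03639378152441902 0.0 [-0.3  0.6 -0.2]
```

View pics/w2.png

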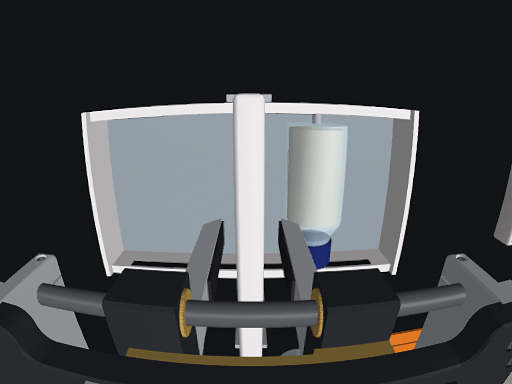

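The wrist view shows the bar (columns 235–265) midway between the closing fingers, and the bottle's body at columns 287–347, clear of the fingers. I'll finish closing.

>>> arm_command:
  targets:
    - [0, 0, 0, 0]
    - [0, 0, 0, 0]
    - [0, 0, 0, 0]
    - [0, 0, 0, 0]
    - [0, 0, 0, 0]
    - [0, 0, 0, 0]
    - [0, 0, 0, 0]
    - [0, 0, 0, 0]

```text
time: 4.18
tool_pos: [0.5046, -0.2478, 0.1155]
ee_rot: [-3.141, -0.0, 3.036]
wrist_force: [0.4, -2.1, -0.8]
width: 0.0156
finger_force: 30.0
```

```bash
cat >> h.py <<'E'
def bottle(im,th=165,rows=range(150,190,4),bar=(232,268)):
    """bottle offset in tray y from wrist picture while the bar is gripped (tool frame plane z=.084)"""
    I=np.eye(4);out=[];raw=[]
    r=im[:,:,0]
    for y in rows:
        w=np.where(r[y,122:385]>th)[0]+122
        a=w[w<bar[0]];b=w[w>bar[1]]
        a=a if len(a)>1 else [];b=b if len(b)>1 else []
        if len(a) and len(b): e=[a[0],b[-1]]
        elif len(b): e=[b[0] if b[0]>bar[1]+3 else b[-1]-59,b[-1]]
        elif len(a): e=[a[0],a[-1] if a[-1]<bar[0]-3 else a[0]+59]
        else: continue
        c,d=ray('wrist',[(e[0]-.5,y),(e[1]+.5,y)],I);d=d.sum(0);p=c+d*((.084-c[2])/d[2]);out.append(p[1]);raw.append(e)
    return (float(np.median(out)) if out else None),np.median(raw,0) if raw else None
def look(name=None,n=2):
    for k in range(n):
        o=robot.get_obs();im=robot.snapshot('wrist');b=bottle(im);print(round(o['time'],3),'b',b,np.round(o['tool_pos'],4),np.round(o['ee_rot'],4))
    print('w',round(o['width'],4),'F',round(o['finger_force'],1),np.round(o['wrist_force'],1))
    if name:cv2.imwrite(f'pics/{name}.png',im[:,:,::-1])
E
python3 - <<'E'
from h import *
look('w3',2)
im=cv2.imread('pics/w3.png')[:,:,::-1];print(im[170,100:400:6].tolist())
E
```

```text
4.183 b (0.06883214791067237, array([307., 345.])) [ 0.5046 -0.2478  0.1155] [-3.1412 -0.      3.0358]
4.233 b (0.06883214365358734, array([307., 345.])) [ 0.5046 -0.2478  0.1155] [-3.1412  0.      3.0358]
w 0.0159 F 30.0 [ 0.5 -2.4 -1.4]
[[178, 176, 178], [179, 176, 178], [163, 167, 172], [148, 158, 166], [148, 158, 166], [148, 158, 166], [148, 158, 166], [148, 158, 166], [148, 158, 166], [148, 159, 166], [148, 158, 166], [148, 158, 167], [148, 158, 166], [147, 158, 165], [148, 158, 166], [148, 158, 166], [148, 158, 166], [147, 158, 166], [148, 158, 167], [149, 159, 167], [148, 158, 166], [149, 158, 167], [148, 158, 166], [197, 194, 196], [235, 232, 234], [236, 234, 235], [238, 236, 237], [236, 234, 236], [148, 158, 166], [148, 158, 166], [149, 158, 166], [150, 163, 171], [125, 132, 127], [136, 141, 137], [155, 161, 156], [178, 184, 179], [194, 200, 196], [209, 215, 208], [219, 223, 218], [218, 223, 218], [210, 217, 211], [152, 162, 171], [149, 159, 167], [148, 158, 166], [148, 158, 166], [148, 158, 166], [148, 158, 166], [147, 157, 165], [148, 159, 167], [116, 115, 117]]
```

```bash
cat >> h.py <<'E'
def bottle(im,rows=range(140,190,4),bar=(234,269)):
    I=np.eye(4);out=[];raw=[];m=(im[:,:,1].astype(int)-im[:,:,2]>=3)
    for y in rows:
        w=np.where(m[y,118:390])[0]+118;w=w[(w<bar[0])|(w>bar[1])]
        if len(w)<4: continue
        e=[w[0],w[-1]]
        if w[0]>bar[1] and w[0]<bar[1]+4: e[0]=e[1]-59
        if w[-1]<bar[0] and w[-1]>bar[0]-4: e[1]=e[0]+59
        c,d=ray('wrist',[(e[0]-.5,y),(e[1]+.5,y)],I);d=d.sum(0);p=c+d*((.084-c[2])/d[2]);out.append(p[1]);raw.append(e)
    return (round(float(np.median(out)),4) if out else None),np.median(raw,0) if raw else None
E
python3 -c "
from h import *
print(bottle(cv2.imread('pics/w3.png')[:,:,::-1]))"
```

```text
(0.0586, array([290., 342.]))
```

>>> arm_command:
  targets:
    - [0, 0, 0.01, 0]
    - [0, 0, 0.04, 0]
    - [0, 0, 0.09, 0]
    - [0, 0, 0.15, 0]
    - [0, 0, 0.2, 0]
    - [0, 0, 0.235, 0]
    - [0, 0, 0.25, 0]
    - [0, 0, 0.25, 0]

```text
time: 4.95
tool_pos: [0.5052, -0.2475, 0.2418]
ee_rot: [-3.141, 0.002, 3.036]
wrist_force: [1.0, -0.0, -5.9]
width: 0.016
finger_force: 30.0
```

```bash
python3 -c "
from h import *
look('w4',3)"
```

```text
4.95 b (0.0558, array([286., 339.])) [ 0.5052 -0.2475  0.2418] [-3.1413e+00  2.0000e-03  3.0361e+00]
5.0 b (0.0551, array([286., 338.])) [ 0.5046 -0.2472  0.2398] [ 3.1406e+00 -9.0000e-04  3.0361e+00]
5.05 b (0.0549, array([285., 338.])) [ 0.504  -0.2469  0.2384] [ 3.1396 -0.0032  3.036 ]
w 0.016 F 30.0 [-0.3 -0.  -7.4]
```

```bash
python3 -c "
from h import *
look('w5',6)"
```

```text
5.1 b (0.0547, array([285., 337.])) [ 0.5038 -0.2468  0.2377] [ 3.1391 -0.0045  3.036 ]
5.15 b (0.0547, array([285., 337.])) [ 0.5037 -0.2468  0.2376] [ 3.1389 -0.0048  3.036 ]
5.2 b (0.0547, array([285., 338.])) [ 0.5038 -0.2469  0.2378] [ 3.1392 -0.0045  3.0359]
5.25 b (0.0548, array([286., 337.])) [ 0.5039 -0.247   0.2382] [ 3.1395 -0.0037  3.0359]
5.3 b (0.0547, array([285., 337.])) [ 0.5041 -0.2472  0.2386] [ 3.1399e+00 -3.0000e-03  3.0359e+00]
5.35 b (0.0547, array([286., 337.])) [ 0.5042 -0.2473  0.2391] [ 3.1403e+00 -2.3000e-03  3.0359e+00]
w 0.0157 F 30.0 [ 0.4  1.2 -6.8]
```

The bottle rests at +0.055, so the hold is level enough. Next I move the tray about 0.085 m along its +y so the bottle settles near the middle.

>>> arm_command:
  targets:
    - [0.001, 0.007, 0, 0]
    - [0.003, 0.028, 0, 0]
    - [0.006, 0.06, 0, 0]
    - [0.01, 0.096, 0, 0]
    - [0.013, 0.13, 0, 0]
    - [0.016, 0.155, 0, 0]
    - [0.017, 0.168, 0, 0]
    - [0.017, 0.168, 0, 0]

```text
time: 6.07
tool_pos: [0.5134, -0.1618, 0.2408]
ee_rot: [3.141, 0.0, 3.038]
wrist_force: [0.4, -0.4, -6.8]
width: 0.0161
finger_force: 30.0
```

```bash
python3 -c "
from h import *
look('w6',4)"
```

```text
6.067 b (0.0005, array([225., 279.])) [ 0.5134 -0.1618  0.2408] [3.1410e+00 5.0000e-04 3.0384e+00]
6.117 b (0.0014, array([226., 281.])) [ 0.5133 -0.163   0.2407] [-3.1410e+00  4.0000e-04  3.0373e+00]
6.167 b (0.0024, array([227., 282.])) [ 0.5132 -0.1637  0.2406] [-3.1407e+00  2.0000e-04  3.0362e+00]
6.217 b (0.0028, array([227., 283.])) [ 0.5131 -0.1641  0.2405] [-3.1408  0.      3.0355]
w 0.0153 F 30.0 [ 0.7  0.2 -6.8]
```

>>> arm_command:
  targets:
    - [0, 0, 0, -0.004]
    - [0, 0, 0, -0.014]
    - [0, 0, 0, -0.032]
    - [0, 0, 0, -0.058]
    - [0, 0, 0, -0.09]
    - [0, 0, 0, -0.124]
    - [0, 0, 0, -0.16]
    - [0, 0, 0, -0.198]

```text
time: 6.93
tool_pos: [0.5131, -0.164, 0.2404]
ee_rot: [-3.142, -0.0, 2.616]
wrist_force: [1.0, 0.1, -6.1]
width: 0.0159
finger_force: 30.0
```

>>> arm_command:
  targets:
    - [0, 0, 0, -0.038]
    - [0, 0, 0, -0.076]
    - [0, 0, 0, -0.114]
    - [0, 0, 0, -0.152]
    - [0, 0, 0, -0.19]
    - [0, 0, 0, -0.228]
    - [0, 0, 0, -0.266]
    - [0, 0, 0, -0.304]

```text
time: 7.6
tool_pos: [0.5131, -0.1641, 0.2404]
ee_rot: [-3.141, -0.0, 1.979]
wrist_force: [0.0, 0.1, -6.4]
width: 0.0155
finger_force: 30.0
```

>>> arm_command:
  targets:
    - [0, 0, 0, -0.038]
    - [0, 0, 0, -0.075]
    - [0, 0, 0, -0.111]
    - [0, 0, 0, -0.144]
    - [0, 0, 0, -0.173]
    - [0, 0, 0, -0.197]
    - [0, 0, 0, -0.215]
    - [0, 0, 0, -0.225]

```text
time: 8.27
tool_pos: [0.5131, -0.164, 0.2404]
ee_rot: [-3.141, 0.0, 1.51]
wrist_force: [0.1, 0.1, -6.4]
width: 0.0157
finger_force: 30.0
```

```bash
python3 -c "
from h import *
look('w7',3)"
```

```text
8.267 b (0.0042, array([228., 284.])) [ 0.5131 -0.164   0.2404] [-3.1415e+00  1.0000e-04  1.5102e+00]
8.317 b (0.0042, array([228., 284.])) [ 0.5131 -0.164   0.2404] [-3.1415e+00  1.0000e-04  1.5102e+00]
8.367 b (0.0042, array([228., 284.])) [ 0.5131 -0.1639  0.2404] [-3.1415  0.      1.5125]
w 0.0163 F 30.0 [ 0.3  0.  -6.7]
```

>>> arm_command:
  targets:
    - [0, 0.003, 0, 0]
    - [0.001, 0.011, 0, 0]
    - [0.001, 0.025, 0, 0]
    - [0.003, 0.045, 0, 0]
    - [0.004, 0.071, 0, 0]
    - [0.006, 0.103, 0, 0]
    - [0.008, 0.139, 0, 0]
    - [0.01, 0.177, 0, 0]

```text
time: 9.08
tool_pos: [0.5181, -0.0731, 0.2406]
ee_rot: [3.141, -0.0, 1.514]
wrist_force: [-0.1, 0.6, -5.4]
width: 0.0158
finger_force: 30.0
```

>>> arm_command:
  targets:
    - [0.002, 0.038, 0, 0]
    - [0.004, 0.076, 0, 0]
    - [0.006, 0.114, 0, 0]
    - [0.009, 0.152, 0, 0]
    - [0.011, 0.19, 0, 0]
    - [0.013, 0.228, 0, 0]
    - [0.015, 0.266, 0, 0]
    - [0.017, 0.304, 0, 0]

```text
time: 9.75
tool_pos: [0.5261, 0.0794, 0.2407]
ee_rot: [3.141, -0.001, 1.515]
wrist_force: [-0.0, 0.3, -7.3]
width: 0.0157
finger_force: 30.0
```

>>> arm_command:
  targets:
    - [0.002, 0.038, 0, 0]
    - [0.004, 0.075, 0, 0]
    - [0.006, 0.111, 0, 0]
    - [0.008, 0.147, 0, 0]
    - [0.01, 0.182, 0, 0]
    - [0.012, 0.217, 0, 0]
    - [0.014, 0.251, 0, 0]
    - [0.016, 0.284, 0, 0]

```text
time: 10.42
tool_pos: [0.5337, 0.2213, 0.2405]
ee_rot: [-3.141, -0.001, 1.515]
wrist_force: [-0.7, 0.2, -6.7]
width: 0.0161
finger_force: 30.0
```

>>> arm_command:
  targets:
    - [0.002, 0.032, 0, 0]
    - [0.004, 0.062, 0, 0]
    - [0.005, 0.089, 0, 0]
    - [0.006, 0.112, 0, 0]
    - [0.007, 0.131, 0, 0]
    - [0.008, 0.145, 0, 0]
    - [0.009, 0.154, 0, 0]
    - [0.009, 0.157, 0, 0]

```text
time: 11.08
tool_pos: [0.5393, 0.298, 0.2403]
ee_rot: [-3.142, 0.0, 1.514]
wrist_force: [-0.6, -0.7, -7.4]
width: 0.0159
finger_force: 30.0
```

```bash
python3 -c "
from h import *
look('w8',4)"
```

```text
11.083 b (0.0055, array([229., 285.])) [0.5393 0.298  0.2403] [-3.1415e+00  1.0000e-04  1.5136e+00]
11.133 b (0.0055, array([229., 286.])) [0.5392 0.2977 0.2403] [-3.1415e+00  2.0000e-04  1.5134e+00]
11.183 b (0.0055, array([229., 286.])) [0.5393 0.2972 0.2404] [-3.1415e+00  5.0000e-04  1.5130e+00]
11.233 b (0.0055, array([229., 286.])) [0.5393 0.2969 0.2405] [3.1416e+00 6.0000e-04 1.5126e+00]
w 0.0156 F 30.0 [ 0.3 -0.3 -6.5]
```

View pics/w8.png

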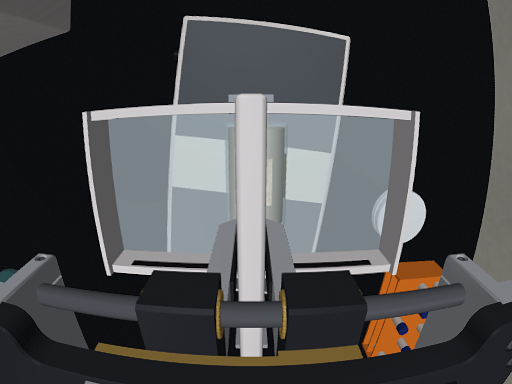

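The view shows the tray over the box with the bottle under the bar at columns 229–286. The lit strip's corners show through the floor at about (174,136), (333,153), (324,208), (171,187). I'll check the box's pose from these.

```bash
python3 - <<'E'
from h import *
T=toolT();q=plane('wrist',[(174,136),(333,153),(324,208),(171,187)],.04,T);print(q.round(3).tolist(),q.mean(0).round(4))
for a,b in((0,1),(3,2),(0,3),(1,2)):v=q[b]-q[a];print(np.degrees(np.arctan2(v[1],v[0])).round(1),np.linalg.norm(v).round(3))
e=plane('wrist',[(187,16),(348,38)],.04,T);print('far end',e.round(3).tolist(),e.mean(0)-q.mean(0),np.linalg.norm(e[1]-e[0]))
im=cv2.imread('pics/side0.png').max(2);g=np.zeros_like(im);g[115:235,120:245]=im[115:235,120:245]>110
# side view: strip = bright run, centre from panel corners of the top face
for r in range(145,200,6):
    w=np.where(im[r,125:245]>220)[0]+125;print(r,w.min() if len(w) else 0,w.max() if len(w) else 0,end=' ')
c=plane('side',[(182,165)],.04);print(c)
E
```

```text
[[0.441, 0.344, 0.04], [0.649, 0.309, 0.04], [0.637, 0.232, 0.04], [0.429, 0.275, 0.04]] [0.5389 0.2904 0.04  ]
-9.6 0.211
-11.7 0.213
-100.3 0.07
-98.8 0.078
far end [[0.469, 0.502, 0.04], [0.676, 0.463, 0.04]] [0.03351243 0.19197999 0.        ] 0.20991490907546018
145 132 212 151 134 215 157 135 218 163 137 221 169 139 224 175 140 227 181 142 230 187 144 233 193 146 236 199 147 239 [[0.54213303 0.2898564  0.04      ]]
```

>>> arm_command:
  targets:
    - [0, -0.003, 0, 0.004]
    - [0, -0.008, 0, 0.014]
    - [0, -0.014, 0, 0.032]
    - [0, -0.02, 0, 0.058]
    - [0, -0.025, 0, 0.09]
    - [0, -0.028, 0, 0.124]
    - [0, -0.028, 0, 0.16]
    - [0, -0.028, 0, 0.198]

```text
time: 11.95
tool_pos: [0.5392, 0.2827, 0.2407]
ee_rot: [3.141, 0.0, 1.932]
wrist_force: [-0.3, -0.4, -6.4]
width: 0.0157
finger_force: 30.0
```

>>> arm_command:
  targets:
    - [0, 0, 0, 0.036]
    - [0, 0, 0, 0.072]
    - [0, 0, 0, 0.108]
    - [0, 0, 0, 0.144]
    - [0, 0, 0, 0.18]
    - [0, 0, 0, 0.216]
    - [0, 0, 0, 0.252]
    - [0, 0, 0, 0.288]

```text
time: 12.62
tool_pos: [0.5393, 0.2828, 0.2407]
ee_rot: [3.142, 0.0, 2.535]
wrist_force: [-0.7, 0.9, -6.1]
width: 0.0157
finger_force: 30.0
```

>>> arm_command:
  targets:
    - [0, 0, 0, 0.036]
    - [0, 0, 0, 0.071]
    - [0, 0, 0, 0.104]
    - [0, 0, 0, 0.134]
    - [0, 0, 0, 0.16]
    - [0, 0, 0, 0.182]
    - [0, 0, 0, 0.199]
    - [0, 0, 0, 0.208]

```text
time: 13.28
tool_pos: [0.5393, 0.2829, 0.2407]
ee_rot: [-3.142, 0.0, 2.968]
wrist_force: [-0.2, -0.2, -6.9]
width: 0.016
finger_force: 30.0
```

```bash
python3 -c "
from h import *
look('w9',4)"
```

```text
13.283 b (0.0055, array([230., 286.])) [0.5393 0.2829 0.2407] [-3.1416e+00  3.0000e-04  2.9683e+00]
13.333 b (0.0037, array([230., 283.])) [0.5393 0.2829 0.2407] [3.1416e+00 2.0000e-04 2.9683e+00]
13.383 b (0.005, array([230., 285.])) [0.5392 0.283  0.2406] [3.1416e+00 2.0000e-04 2.9664e+00]
13.433 b (0.005, array([230., 285.])) [0.5392 0.2831 0.2406] [3.1415e+00 2.0000e-04 2.9661e+00]
w 0.0162 F 30.0 [ 1.1 -0.  -6.9]
```

View pics/w9.png

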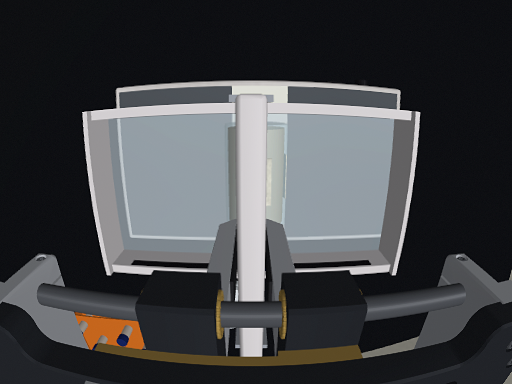

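The box's edge corners show at (117,90) and (399,92) with the strip at columns 232–288, so the tray is square to the box with a small shift along y. I'll compute the remainder.

```bash
python3 - <<'E'
from h import *
T=toolT();im=cv2.imread('pics/w9.png').max(2)
e=plane('wrist',[(117,89),(399,91),(232,87),(288,87),(128,238),(382,237)],.04,T);print(e.round(4).tolist())
v=e[1]-e[0];u=v/np.linalg.norm(v);print('len',np.linalg.norm(v),'ang',np.degrees(np.arctan2(v[1],v[0])))
n=np.array([-u[1],u[0],0]);n=n if n[0]>0 else -n
m=(e[0]+e[1])/2;print('centre',m+n*.11,'strip',(e[2]+e[3])/2+n*.11,'w',np.linalg.norm(e[5]-e[4]),np.dot((e[4]+e[5])/2-m,n))
E
```

```text
[[0.3985, 0.1246, 0.04], [0.4664, 0.5011, 0.04], [0.4323, 0.2773, 0.04], [0.4443, 0.3468, 0.04], [0.6114, 0.0811, 0.04], [0.6783, 0.4599, 0.04]]
len 0.38255971080104634 ang 79.78577372971982
centre [0.54070342 0.2933491  0.04      ] strip [0.54657199 0.29253957 0.04      ] w 0.3846740491099433 0.21658641613037233
```

>>> arm_command:
  targets:
    - [0, 0.004, 0, 0]
    - [0.001, 0.012, -0.004, 0]
    - [0.003, 0.017, -0.015, 0]
    - [0.003, 0.017, -0.035, 0]
    - [0.003, 0.017, -0.06, 0]
    - [0.003, 0.017, -0.085, 0]
    - [0.003, 0.017, -0.105, 0]
    - [0.003, 0.017, -0.12, 0]

```text
time: 14.15
tool_pos: [0.5396, 0.2914, 0.1774]
ee_rot: [-3.139, -0.003, 2.967]
wrist_force: [0.7, 0.1, -6.1]
width: 0.016
finger_force: 30.0
```

```bash
python3 -c "
from h import *
look('w10',3)"
```

```text
14.15 b (-0.0008, array([224., 278.])) [0.5396 0.2914 0.1774] [-3.1394 -0.0034  2.9667]
14.2 b (-0.0004, array([224., 279.])) [0.5393 0.2912 0.1762] [-3.1384 -0.0049  2.9666]
14.25 b (-0.0004, array([224., 279.])) [0.5394 0.2913 0.1774] [-3.1388 -0.0045  2.9667]
w 0.0157 F 30.0 [-0.  -0.9 -8.1]
```

>>> arm_command:
  targets:
    - [0, 0, -0.006, 0]
    - [0, 0, -0.012, 0]
    - [0, 0, -0.018, 0]
    - [0, 0, -0.024, 0]
    - [0, 0, -0.03, 0]
    - [0, 0, -0.036, 0]
    - [0, 0, -0.04, 0]
    - [0, 0, -0.044, 0]

```text
time: 14.97
tool_pos: [0.5406, 0.2919, 0.1581]
ee_rot: [-3.142, -0.0, 2.967]
wrist_force: [-0.5, 0.5, -5.9]
width: 0.0159
finger_force: 30.0
```

>>> arm_command:
  targets:
    - [0, 0, -0.002, 0]
    - [0, 0, -0.004, 0]
    - [0, 0, -0.006, 0]
    - [0, 0, -0.008, 0]
    - [0, 0, -0.01, 0]
    - [0, 0, -0.01, 0]
    - [0, 0, -0.01, 0]
    - [0, 0, -0.01, 0]

```text
time: 15.63
tool_pos: [0.5409, 0.292, 0.1555]
ee_rot: [3.141, 0.002, 2.967]
wrist_force: [-4.2, -2.1, 4.9]
width: 0.0157
finger_force: 30.0
```

```bash
python3 -c "
from h import *
look('w11',4)"
```

```text
15.633 b (-0.0004, array([224., 279.])) [0.5409 0.292  0.1555] [3.1405e+00 1.7000e-03 2.9668e+00]
15.683 b (-0.0004, array([224., 278.])) [0.5409 0.292  0.1554] [3.1406e+00 1.6000e-03 2.9668e+00]
15.733 b (-0.0004, array([224., 278.])) [0.5409 0.292  0.1555] [3.1406e+00 1.6000e-03 2.9668e+00]
15.783 b (-0.0004, array([224., 278.])) [0.5409 0.292  0.1555] [3.1406e+00 1.7000e-03 2.9668e+00]
w 0.0158 F 30.0 [-3.5 -2.1  5.6]
```

The tray stands on the box with the bottle still at the middle. I'll release it.

>>> arm_command:
  targets:
    - [0, 0, 0.002, 0]
    - [0, 0, 0.003, 0]
    - [0, 0, 0.004, 0]
    - [0, 0, 0.004, 0]
    - [0, 0, 0.004, 0]
    - [0, 0, 0.004, 0]
    - [0, 0, 0.004, 0]
    - [0, 0, 0.004, 0]

```text
time: 16.5
tool_pos: [0.5408, 0.292, 0.1555]
ee_rot: [3.141, 0.0, 2.967]
wrist_force: [-1.5, 0.5, 2.2]
width: 0.0157
finger_force: 30.0
```

>>> arm_command:
  targets:
    - [0, 0, 0, 0]
    - [0, 0, 0, 0]
    - [0, 0, 0, 0]
    - [0, 0, 0, 0]
    - [0, 0, 0, 0]
    - [0, 0, 0, 0]
    - [0, 0, 0, 0]
    - [0, 0, 0, 0]
  claw: 0.5

```text
time: 17.17
tool_pos: [0.5407, 0.292, 0.1555]
ee_rot: [3.141, 0.0, 2.967]
wrist_force: [-0.7, -0.3, -0.3]
width: 0.047
finger_force: 0.0
```

```bash
python3 -c "
from h import *
look('w12',2)"
```

```text
17.167 b (0.0, array([225., 279.])) [0.5407 0.292  0.1555] [3.1414e+00 1.0000e-04 2.9668e+00]
17.217 b (-0.0004, array([224., 279.])) [0.5407 0.292  0.1555] [3.1414e+00 1.0000e-04 2.9667e+00]
w 0.0472 F 0.0 [-0.6  0.3 -0.2]
```

Released at 47 mm opening, clear on both sides of the bar, so I go straight up.

>>> arm_command:
  targets:
    - [0, 0, 0.01, 0]
    - [0, 0, 0.03, 0]
    - [0, 0, 0.07, 0]
    - [0, 0, 0.12, 0]
    - [0, 0, 0.17, 0]
    - [0, 0, 0.21, 0]
    - [0, 0, 0.24, 0]
    - [0, 0, 0.24, 0]

```text
time: 17.93
tool_pos: [0.5421, 0.2926, 0.2816]
ee_rot: [3.136, 0.008, 2.967]
wrist_force: [0.1, -0.5, 0.1]
width: 0.0472
finger_force: 0.0
```

>>> arm_command:
  targets:
    - [0, 0, 0, 0]
    - [0, 0, 0, 0]
    - [0, 0, 0, 0]
    - [0, 0, 0, 0]
    - [0, 0, 0, 0]
    - [0, 0, 0, 0]
    - [0, 0, 0, 0]
    - [0, 0, 0, 0]

```text
time: 18.6
tool_pos: [0.5406, 0.2919, 0.2753]
ee_rot: [-3.141, -0.0, 2.967]
wrist_force: [-0.3, 0.4, -0.2]
width: 0.0471
finger_force: 0.0
```

```bash
python3 -c "
from h import *
look('w13',1)
im=robot.snapshot('side');cv2.imwrite('pics/s13.png',im[:,:,::-1])"
```

```text
18.6 b (None, None) [0.5406 0.2919 0.2753] [-3.1415e+00 -3.0000e-04  2.9668e+00]
w 0.0471 F 0.0 [-0.3  0.4 -0.2]
```

View pics/w13.png

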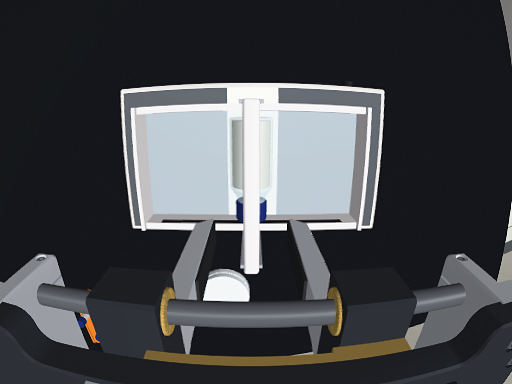

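The view shows the tray squarely within the box (box columns 122–383, tray 132–374). The bottle lies under the bar on the lit strip (columns 228–278), and the gripper is clear.

```bash
python3 -c "
from bench import robot
print(robot.close_job())"
```

```text
the job is handed in; nothing more can be done
None
```

I handed the job in with the tray released on the light box, centred to within a few mm and square to it, and the bottle still in the middle over the lit strip; the hand-in gave no verdict.

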